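Take the pile of clean steel pots and lids apart

TASK

The washed steel pots stand on the bench in one pile, each with its domed lid lying upturned in its mouth. Take the pile apart: stand each pot upright in the middle of the free half of the tray that already holds a pot of its size, and nest each lid, still upturned, squarely in the upturned lid of its size that lies on the bench. Set everything down without dropping it, leave the two lids on the bench about where they lie, and do not disturb the sample jar or the tube rack.

Things in the scene. Friction and masses are not known exactly. Their poses are not given: they have to be found in the camera images.
- big_pot: Open straight steel pot at the foot of the pile, outside diameter 59 mm, 50 mm tall, wall 2 mm, 0.14-0.24 kg. One wire lug, 20 mm wide, sticks out sideways along the pot's own +x to 46 mm from the axis, 33 to 39 mm above the underside. Origin: centre of the underside; z up along the axis. Grip across the diameter at right angles to the lug.
- big_lid: Domed steel lid lying upturned (hollow up) in the big pot's mouth, 39 mm above that pot's origin. No knob; 0.06-0.11 kg; 24 mm tall. Upper 13 mm: upright skirt, diameter 65 outside, 60 inside. Below it the dome: 50 mm across at the top, 11 mm deep, flattened crown 38 mm across. Origin: middle of the crown's outside, its lowest point now; z out of the hollow. Grip across the skirt.
- small_pot: Open straight steel pot standing in the upturned big lid, 41.5 mm above the big pot's origin; its upper 21 mm stands clear of that lid's skirt. Outside diameter 36 mm, 44 mm tall, wall 2 mm, 0.06-0.11 kg. One wire lug, 20 mm wide, along its own +x to 35 mm from the axis, 27 to 33 mm above the underside. Origin: centre of the underside; z up. Grip at right angles to the lug.
- small_lid: Domed steel lid lying upturned in the small pot's mouth, top of the pile, 35 mm above that pot's origin. No knob; 0.027-0.05 kg; 21 mm tall. Upper 12 mm: upright skirt, diameter 42 outside, 37 inside. Below it the dome: 28 mm across at the top, 9 mm deep, flattened crown 20 mm across. Origin: middle of the crown's outside, its lowest point now; z out of the hollow. Grip across the skirt.
- big_lid_stack: A second lid just like the big lid, loose, lying upturned on the bench: the place for the big lid. Origin: middle of its crown, on the bench; z up. A big lid nested in it rests with its skirt on this lid's rim and its dome inside this hollow, with 5 mm to spare all round; its origin is then 13 mm above this one.
- small_lid_stack: A second lid just like the small lid, loose, lying upturned on the bench: the place for the small lid. Origin: middle of its crown, on the bench; z up. A small lid nested in it has 4.5 mm to spare all round; its origin is then 12 mm above this one.
- big_pot_tray: Blue draining tray, fixed, 205 x 115 mm, floor 3 mm and rim 10 mm above the bench, with a big pot (59 mm across, 50 mm tall) already standing in one half. Origin: on the bench under the middle of the free half, the place for the big pot. The standing pot's axis is 95 mm from it along the tray's +x (the long side); the tray spans -55 to +150 mm in x, +-57 mm in y.
- small_pot_tray: Blue draining tray of the same size and kind, fixed, with a small pot (36 mm across, 44 mm tall) already standing in one half. Origin: on the bench under the middle of the free half, the place for the small pot. Axes and offsets as for the other tray.
- sample_jar: Bystander: white sample jar with a yellow screw lid, 50 mm across, 58 mm tall, loose, on the robot's side of the work. Origin: centre of its underside.
- tube_rack: Bystander: purple tube rack, 60 x 110 mm, 39 mm tall, loose, on the robot's side of the work. Origin: centre of its underside.
There are look-alikes about, which are no part of the job. What is shaped like the small_lid but yellow is not meant.

How it is judged (in metres and radians):
At the end, for the whole second after the job is handed in: Each pot upright (4.5 deg) on the floor of the tray with the pot of its size, within 15 mm of the middle of the free half; each lid upturned and nested in the upturned lid of its size on the bench: within 8 mm of centre, 3 mm in height, 7 deg of level; all at rest (horizontal distance between big_pot and big_pot_tray below 0.015 m and height (world z) of big_pot between 0.0005 and 0.006 m and angle between each of big_pot, small_pot's own z axis and vertical below 0.08 rad and linear speed of each of big_pot, small_pot, big_lid, big_lid_stack, small_lid, small_lid_stack below 0.02 m/s and angular speed of each of big_pot, small_pot, big_lid, big_lid_stack, small_lid, small_lid_stack below 0.2 rad/s and horizontal distance between small_pot and small_pot_tray below 0.015 m and height (world z) of small_pot between 0.0005 and 0.006 m and horizontal distance between big_lid and big_lid_stack below 0.008 m and z of big_lid in the frame of big_lid_stack between 0.01 and 0.016 m and angle between each of big_lid, big_lid_stack, small_lid, small_lid_stack's own z axis and vertical below 0.12 rad and height (world z) of each of big_lid_stack, small_lid_stack below 0.004 m and horizontal distance between small_lid and small_lid_stack below 0.008 m and z of small_lid in the frame of small_lid_stack between 0.009 and 0.015 m); the robot touches nothing.
It fails at once if a piece of the pile was dropped (fell freely from more than about 25 mm) ((contact force between big_pot and anything else below 0.05 N and linear speed of big_pot above 0.7 m/s) or (contact force between big_lid and anything else below 0.05 N and linear speed of big_lid above 0.7 m/s) or (contact force between small_pot and anything else below 0.05 N and linear speed of small_pot above 0.7 m/s) or (contact force between small_lid and anything else below 0.05 N and linear speed of small_lid above 0.7 m/s)).
It fails at once if a lid on the bench was pushed more than 40 mm from where it lay (distance of any of big_lid_stack, small_lid_stack from where it was at the start of the episode above 0.04 m).
It fails at once if the sample jar or the tube rack was pushed more than 25 mm or tipped (distance of any of sample_jar, tube_rack from where it was at the start of the episode above 0.025 m or angle between any of sample_jar, tube_rack's own z axis and vertical above 0.35 rad).
It also fails if it takes over 120 s, if anything falls off the work surface, if the arm or the gripper's body presses on something with over 40 N, if the wrist force passes 120 N, or if a joint passes its speed limit or range.

ROBOT

A 6-joint arm with a two-finger parallel gripper is mounted at the origin on the work surface. World frame = base frame: x ahead of the robot, y to its left, z up, the work surface at z = 0. Lengths are in m, angles in degrees, forces in N, time in s.
With the tool pointing down it reaches from about 0.375 to 0.75 m from the base axis. Payload 9 kg.
Tool frame: the origin (TCP) lies where the fingers leave the gripper's body, on its centre line; the fingertips stand 73 mm ahead of it and the grasp point (between the pads) lies 54 mm ahead of it (robot.tip_reach is the distance from the TCP to the fingertips, in m); z points along the fingers, y is the line along which they close (so a half turn about z gives the same grasp; the last joint's range is limited). The gripper opens to 85 mm and grips with 20 to 120 N. Pads are 22 mm wide; open, the fingers measure 114 mm over their backs; the gripper's body (76 mm by 85 mm) begins 54 mm behind the grasp point. The pads swing forward as they close: fully open they stand 13 mm farther back than shut.
Start: joints at [50.839, 5.964, 5.575, 89.605, 0, 77.527], TCP at [0.269, 0.536, 0.304] pointing down, gripper open.
Joint ranges: [-171.21, 171.21], [-48.23, 106.86], [-62.78, 66.21], [-105.2, 120.99], [-86.42, 89.51], [-180, 180]. Speed limits (degrees/s): [127.2, 127.2, 147.25, 180, 180, 180].

INTERFACE

Orientations are given as [roll, pitch, yaw] about the fixed x, y, z axes, in that order (R = Rz(yaw) Ry(pitch) Rx(roll)).
In Python, from plant import robot gives the robot as it stands. Calls block until the motion is done:
- robot.move_pose(position, orientation): joint-space move of the TCP to a pose.
- robot.line_to(position, vel=0.15, rotation=None, guard=None): straight line of the TCP; rotation=None keeps the orientation; vel is the mean speed in m/s. With guard (N) it stops when the force on the tool has changed by that much, and returns True; else False.
- robot.goto_joints(angles): joint-space move.
- robot.set_gripper(opening): finger opening in m; the grip force is fixed at half the most; returns when the fingers have stopped.
- robot.pause(seconds).
- robot.ik(position, orientation): joint angles nearest the present ones, or None.
- robot.observe(): the state.
- robot.grab_frame(name): name is "scene" or "top"; returns the picture (420x560x3 uint8, blue, green, red); there is no depth.
- robot.get_calibration(name): a dict with "vertical_fov" (degrees; the focal length in pixels is half the picture's height over the tangent of half this angle, whatever the lens; pixels are square), "cx", "cy" (the principal point, pixels), "k1" (the pictures are not rectified: a ray, as slopes to the right and down, at radius r is drawn at 1 + k1 r^2 times it, then the intrinsics apply), "rvec" (rotation vector, rad) and "tvec" (3), from world to camera coordinates, as OpenCV has them. Camera axes: x right, y down, z forward; pixel columns grow to the right and rows downward; lengths in m; the calibration is good to about 2 mm. A picture is of the moment at which its call begins. get_calibration takes no time and is no camera call.
A pose or a line that the arm cannot do raises robot.IKError and nothing moves.
- robot.job_done(): hands the job in; it is judged then, once.
The state is a dict: "time": time; "q": joint angles; "qvel": joint speeds; "joint_torque": joint torques, N m; "tool_pos": TCP position; "tcp_rot": TCP orientation; "ft_force": force on the tool from outside, world axes, zero at the start; "torque": the same for the moment, N m; "gripper_width": finger opening in m; "gripper_force": force on a finger pad.
Only numpy, scipy, OpenCV 4.12 (cv2) and the standard library are available. Lean on these libraries where they do the work, as an engineer would, in place of code of your own. Each camera call takes 0.05 s, during which the arm holds its last target. There are 200 camera calls.

## Working session

There is one attempt and no reset: what is moved stays moved. The work goes in short steps, each a Python script; the robot and the scene stay as the last script left them, time stands still between calls to the robot, and variables do not carry over. Pictures are saved under pics/ and viewed, at most 14 in all, crops included, and the job is handed in when it is done.

```bash
ls; mkdir -p pics; python3 - <<'E'
from plant import robot
import cv2
for n in("scene","top"):
    cv2.imwrite(f"pics/{n}0.png",robot.grab_frame(n)); print(n,robot.get_calibration(n))
s=robot.observe(); print(s["tool_pos"],s["tcp_rot"],s["gripper_width"],s["time"])
E
```

```text
pics
scene {'vertical_fov': 52.07615142065764, 'cx': 276.9104545506651, 'cy': 203.81883950996584, 'k1': -0.09468827673553626, 'rvec': array([ 1.89239364,  1.6506167 , -0.62960978]), 'tvec': array([-0.08111486, -0.29544697,  1.28882535])}
top {'vertical_fov': 44.92611676370839, 'cx': 281.2293132223745, 'cy': 215.04849050839715, 'k1': -0.12283841562836749, 'rvec': array([ 2.1497971 , -2.21081737,  0.11081584]), 'tvec': array([0.00417474, 0.47218354, 1.49513012])}
[0.26934011 0.53591611 0.30321224] [-1.79934170e+02 -1.36293157e-02  1.53311653e+02] 0.08550877129333315 0.1
```

View pics/top0.png

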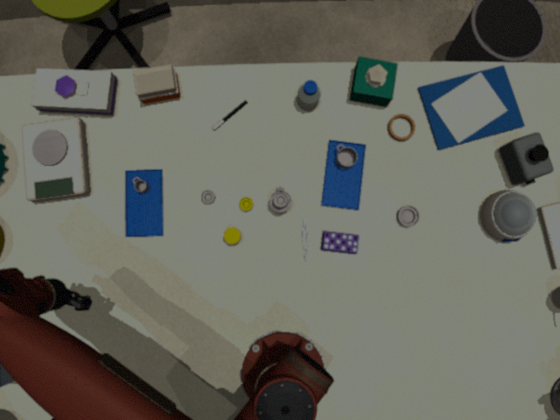

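View pics/scene0.png

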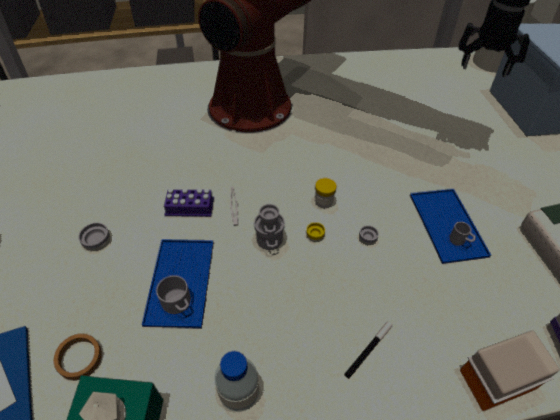

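```bash
cat > h.py <<'E'
import numpy as np, cv2
from plant import robot
def cam(n):
    c=robot.get_calibration(n); f=210/np.tan(np.radians(c["vertical_fov"]/2))
    K=np.array([[f,0,c["cx"]],[0,f,c["cy"]],[0,0,1]]); D=np.array([c["k1"],0,0,0.])
    return K,D,np.array(c["rvec"]),np.array(c["tvec"])
def w2p(n,P):
    K,D,r,t=cam(n); return cv2.projectPoints(np.float64(P).reshape(-1,1,3),r,t,K,D)[0].reshape(-1,2)
def p2w(n,uv,z):
    K,D,r,t=cam(n); R=cv2.Rodrigues(r)[0]
    u=cv2.undistortPoints(np.float64(uv).reshape(-1,1,2),K,D).reshape(-1,2)
    d=np.c_[u,np.ones(len(u))]@R; o=-R.T@t
    return o+d*((z-o[2])/d[:,2])[:,None]
E
python3 - <<'E'
from h import *
import cv2
T=cv2.imread("pics/top0.png");S=cv2.imread("pics/scene0.png")
print(robot.tip_reach)
def crop(I,u,v,h,s): return cv2.resize(I[v-h:v+h,u-h:u+h],(s,s),interpolation=cv2.INTER_CUBIC)
row1=[crop(T,208,197,20,260),crop(T,280,202,20,260),crop(T,407,216,20,260)]
row2=[crop(S,368,235,26,260),crop(S,269,230,26,260),crop(S,94,236,26,260)]
cv2.imwrite("pics/crop1.png",np.vstack([np.hstack(row1),np.hstack(row2)]))
for n,I in(("top",T),("scene",S)):
    H=cv2.cvtColor(I,cv2.COLOR_BGR2HSV); m=cv2.inRange(H,(105,150,60),(125,255,255))
    m=cv2.morphologyEx(m,cv2.MORPH_CLOSE,np.ones((5,5)))
    for c in cv2.findContours(m,cv2.RETR_EXTERNAL,cv2.CHAIN_APPROX_NONE)[0]:
        if cv2.contourArea(c)<1000: continue
        P=p2w(n,c,0.01); (cx,cy),(a,b),ang=cv2.minAreaRect(np.float32(P[:,:2])); print(n,cv2.boundingRect(c),np.round([cx,cy,a,b],4),ang)
for nm,u,z in(("sstack",(208,197),.021),("pile",(280,193),.1),("bstack",(407,216),.024),("sp",(140,183),.047),("bp",(346,153),.053),("jar",(232,236),.058),("rack",(340,242),.039)): print(nm,p2w("top",u,z).round(3))
E
```

```text
0.0726
top (126, 170, 36, 66) [0.523  0.4076 0.1993 0.1086] 0.10107191652059555
top (322, 141, 43, 68) [ 0.5922 -0.2011  0.1097  0.1994] 81.3350830078125
top (419, 74, 55, 75) [ 0.7877 -0.567   0.2044  0.1884] 14.073708534240723
top (461, 67, 62, 76) [ 0.8101 -0.6569  0.2039  0.2181] 14.362248420715332
scene (0, 327, 30, 93) [ 0.7591 -0.502   0.1834  0.0509] 13.481120109558105
scene (142, 240, 71, 87) [ 0.5945 -0.2011  0.1134  0.2035] 81.28041076660156
scene (411, 189, 79, 73) [0.5247 0.4064 0.2032 0.1142] 0.42246538400650024
sstack [[0.533 0.209 0.021]]
pile [[ 0.528 -0.006  0.1  ]]
bstack [[ 0.459 -0.387  0.024]]
sp [[0.577 0.408 0.047]]
bp [[ 0.649 -0.206  0.053]]
jar [[0.412 0.136 0.058]]
rack [[ 0.386 -0.18   0.039]]
```

View pics/crop1.png

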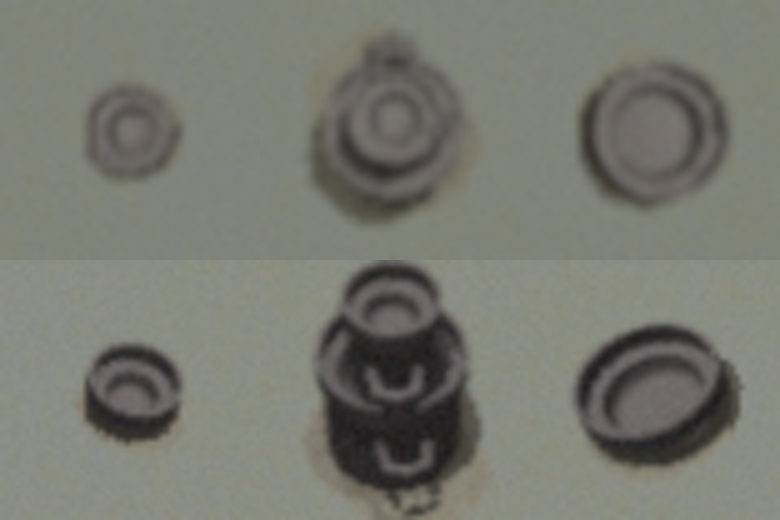

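```bash
python3 - <<'E'
from h import *
o=lambda n,*a:print(n,[p2w(c,u,z)[0].round(4)[:2] for c,u,z in a])
o("sstack",("top",(207.7,196.9),.021),("scene",(368.2,232.2),.021))
o("bstack",("top",(407.3,216.),.024),("scene",(94,234.2),.024))
o("slid",("top",(279.9,199.7),.0975),("scene",(268.6,211.6),.0975))
o("luglow",("top",(279.6,189),.036),("scene",(271.6,246),.036))
o("lughigh",("scene",(269.2,231.6),.0715))
# overlay check
T=cv2.imread("pics/top0.png");S=cv2.imread("pics/scene0.png")
th=np.linspace(0,2*np.pi,90)
def circ(I,n,c,r,z,off,s):
    P=np.c_[c[0]+r*np.cos(th),c[1]+r*np.sin(th),th*0+z]
    q=((w2p(n,P)-off+.5)*s-.5); cv2.polylines(I,[np.int32(q*16)],True,(0,255,0),1,cv2.LINE_AA,4)
out=[]
for I,n,h in((T,"top",20),(S,"scene",26)):
    row=[]
    for nm,z,r,a in(("sstack",.021,.021,((207.7,196.9),(368.2,232.2))),("slid",.0975,.021,((279.9,199.7),(268.6,211.6))),("bstack",.024,.0325,((407.3,216.),(94,234.2)))):
        c=np.mean([p2w("top",a[0],z)[0],p2w("scene",a[1],z)[0]],0)
        u,v=w2p(n,[c])[0].astype(int); k=cv2.resize(I[v-h:v+h,u-h:u+h],(260,260),interpolation=cv2.INTER_CUBIC)
        k=cv2.convertScaleAbs(k,alpha=1.6); circ(k,n,c,r,z,np.array([u-h,v-h]),130/h)
        if nm=="slid": circ(k,n,c,.0325,.063,np.array([u-h,v-h]),130/h); 
        row.append(k)
    out.append(np.hstack(row))
cv2.imwrite("pics/ov.png",np.vstack(out))
E
```

```text
sstack [array([0.5329, 0.2099]), array([0.534 , 0.2097])]
bstack [array([ 0.4586, -0.3883]), array([ 0.4625, -0.3881])]
slid [array([ 0.5091, -0.0056]), array([ 0.5116, -0.0071])]
luglow [array([ 0.5486, -0.0062]), array([ 0.5534, -0.0066])]
lughigh [array([ 0.5428, -0.01  ])]
```

View pics/ov.png

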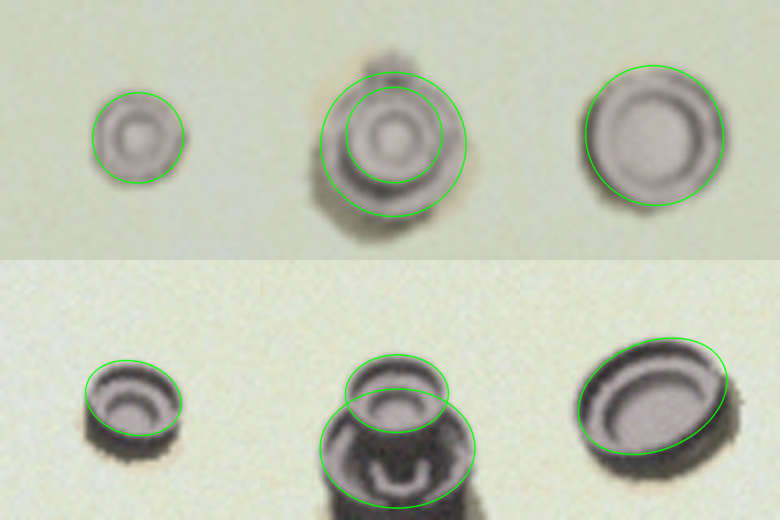

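```bash
cat >> h.py <<'E'
def z(): return robot.observe()["tool_pos"][2]
E
python3 - <<'E'
from h import *
for y in(0,180): print(y,[robot.ik([a,b,.2],[180,0,y]) is not None and robot.ik([a,b,.2],[180,0,y]).__repr__() for a,b in((.534,.21),(.51,-.006),(.46,-.388))])
robot.move_pose([.62,.1,.2],[180,0,180])
for w in(.042,.065):
    robot.set_gripper(w); robot.line_to([.62,.1,.095])
    g=robot.line_to([.62,.1,.055],vel=.02,guard=3); s=robot.observe(); print(w,g,s["tool_pos"],s["gripper_width"],s["ft_force"]); robot.line_to([.62,.1,.12])
print(robot.observe()["time"],robot.observe()["q"])
E
```

```text
0 ['array([   8.41423286,    1.75527897,   -9.60668312,   78.63803791,\n          0.        , -171.58576714])', 'array([-15.3943031 ,  -9.53949822, -20.43139422,  79.108104  ,\n         0.        , 164.6056969 ])', 'array([-52.58353216,   6.60410001,  -4.54083852,  78.85506147,\n         0.        , 127.41646784])']
180 ['array([ 8.41423286,  1.75527897, -9.60668312, 78.63803791,  0.        ,\n        8.41423286])', 'array([-15.3943031 ,  -9.53949822, -20.43139422,  79.108104  ,\n         0.        , -15.3943031 ])', 'array([-52.58353216,   6.60410001,  -4.54083852,  78.85506147,\n         0.        , -52.58353216])']
0.042 True [0.61993196 0.10002124 0.0709145 ] 0.04153935125875328 [-2.39813754  0.15659211  6.68565801]
0.065 True [0.61992733 0.0999788  0.06635753] 0.06501890068161607 [-1.29005917 -0.01577876  7.05791465]
7.7083 [-2.74776741e+00  1.37135759e+01 -5.13973335e+00  7.13150586e+01
 -2.09297780e-03 -2.74637493e+00]
```

```bash
cat >> h.py <<'E'
def reach(w): return .0715-.2*(w-.042)
def pick(x,y,tip,w,yaw=180,up=.30,open_=.012):
    robot.set_gripper(min(w+open_,.084)); Z=tip+reach(w)
    robot.move_pose([x,y,Z+.08],[180,0,yaw]); robot.line_to([x,y,Z],vel=.1)
    robot.set_gripper(max(w-.01,0)); s=robot.observe(); print("grip",s["gripper_width"],s["gripper_force"],s["tool_pos"],s["ft_force"].round(1))
    robot.line_to([x,y,Z+.02],vel=.05); robot.line_to([x,y,up],vel=.2)
    print("held",robot.observe()["gripper_width"],robot.observe()["time"]); return Z
def place(x,y,Z,w,yaw=180,open_=.012,up=.2):
    robot.move_pose([x,y,max(Z+.08,.22)],[180,0,yaw]); robot.line_to([x,y,Z+.012],vel=.12); robot.pause(.2)
    g=robot.line_to([x,y,Z-.004],vel=.02,guard=4); s=robot.observe(); print("touch",g,s["tool_pos"],"expected z",Z,s["ft_force"].round(1))
    cv2.imwrite(f"pics/place{int(s['time'])}.png",robot.grab_frame("scene"))
    robot.set_gripper(w+open_); robot.pause(.2); robot.line_to([x,y,Z+.09],vel=.1)
    print("t",robot.observe()["time"])
E
python3 - <<'E'
from h import *
Z=pick(.5104,-.0064,.0865,.042)
I=[robot.grab_frame(n) for n in("top","scene")]
for n,i in zip("ts",I): cv2.imwrite(f"pics/held1{n}.png",i)
S=I[1]; cv2.imwrite("pics/held1.png",np.hstack([cv2.resize(S[80:280,180:340],(400,500),interpolation=cv2.INTER_CUBIC),cv2.resize(I[0][140:240,240:320],(400,500),interpolation=cv2.INTER_CUBIC)]))
E
```

```text
grip 0.03984917650103641 60.55368449538946 [ 0.51122994 -0.00662749  0.15945144] [ 0.  -0.6  6.7]
held 0.03992622159067627 11.3167
```

View pics/held1.png

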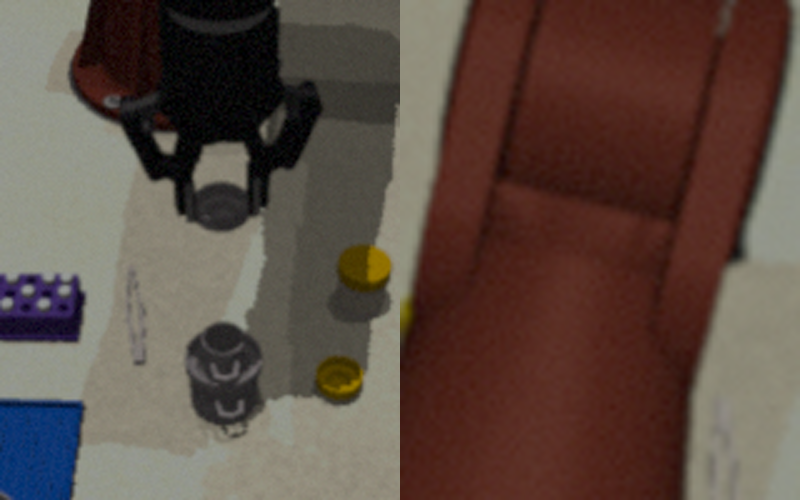

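```bash
python3 - <<'E'
from h import *
place(.5335,.2098,.095,.042)
robot.move_pose([.51,.05,.3],[180,0,180])
I=[robot.grab_frame(n) for n in("top","scene")]
cv2.imwrite("pics/c2.png",np.hstack([cv2.resize(I[1][200:270,330:410],(400,350),interpolation=cv2.INTER_CUBIC),cv2.resize(I[0][180:215,190:230],(400,350),interpolation=cv2.INTER_CUBIC)]))
E
```

```text
touch True [0.5333989  0.20976321 0.09497529] expected z 0.095 [-0.3 -0.3  4.4]
t 15.8333
```

View pics/c2.png

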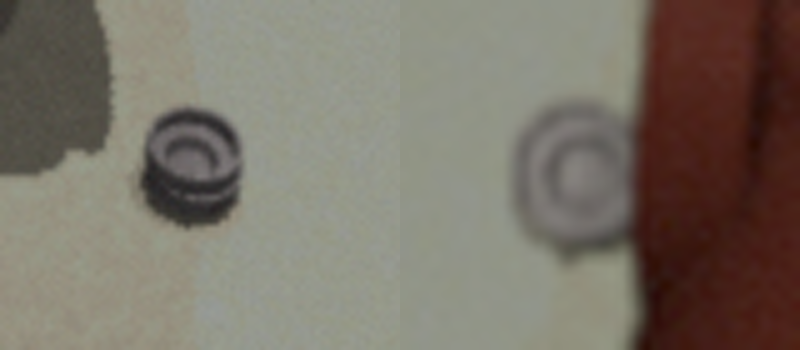

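```bash
sed -i 's/print("grip"/Za=s["tool_pos"][2]; print("grip"/; s/; return Z$/; return Za/' h.py; python3 - <<'E'
from h import *
Z=pick(.5108,-.0066,.068,.036)
cv2.imwrite("pics/h3.png",cv2.resize(robot.grab_frame("scene")[80:280,180:340],(400,500)))
place(.4765,.407,Z-.0385,.036)
robot.move_pose([.51,.05,.3],[180,0,180])
I=[robot.grab_frame(n) for n in("top","scene")]
for n,i in zip("ts",I): cv2.imwrite(f"pics/f3{n}.png",i)
a=cv2.imread("pics/h3.png"); b=cv2.resize(I[1][180:280,400:480],(400,500),interpolation=cv2.INTER_CUBIC)
cv2.imwrite("pics/c3.png",np.hstack([a,b]))
E
```

```text
grip 0.03411627719695086 60.20631759915883 [ 0.51150573 -0.00679936  0.14193092] [-0.9 -0.5  6.3]
held 0.03406038999170618 20.0667
touch True [0.47642298 0.40697451 0.10350261] expected z 0.1034309178523132 [ 0.  -0.3  5.9]
t 25.1
```

View pics/c3.png

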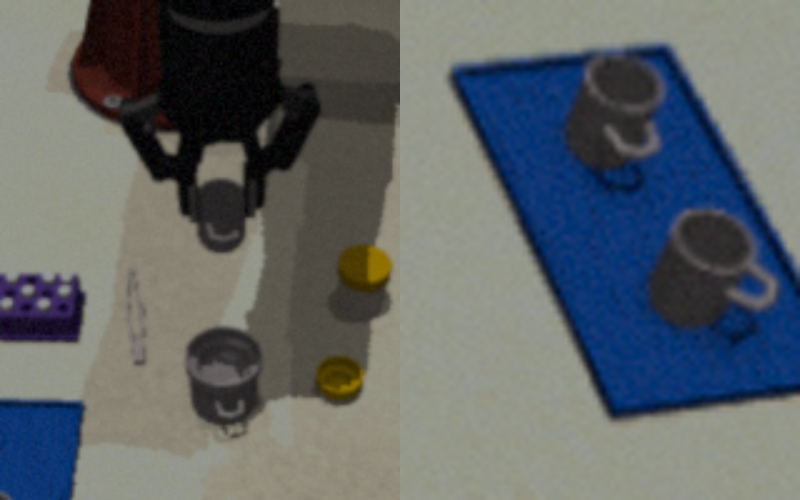

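```bash
python3 - <<'E'
from h import *
Z=pick(.5108,-.0066,.0515,.065,open_=.014)
cv2.imwrite("pics/h4.png",cv2.resize(robot.grab_frame("scene")[80:280,180:340],(400,500)))
place(.4605,-.3882,Z-.026,.065)
robot.move_pose([.51,.08,.3],[180,0,180])
I=[robot.grab_frame(n) for n in("top","scene")]
for n,i in zip("ts",I): cv2.imwrite(f"pics/f4{n}.png",i)
a=cv2.imread("pics/h4.png"); b=cv2.resize(I[1][190:290,54:134],(400,500),interpolation=cv2.INTER_CUBIC)
cv2.imwrite("pics/c4.png",np.hstack([a,b]))
E
```

```text
grip 0.06347847974694257 65.89022867381573 [ 0.51177813 -0.00682795  0.12031545] [-2.3  1.1  9.1]
held 0.06335670602332 30.3167
touch True [ 0.46042484 -0.38810646  0.09436076] expected z 0.0943154497851239 [-0.2  0.6  4.7]
t 35.325
```

View pics/c4.png

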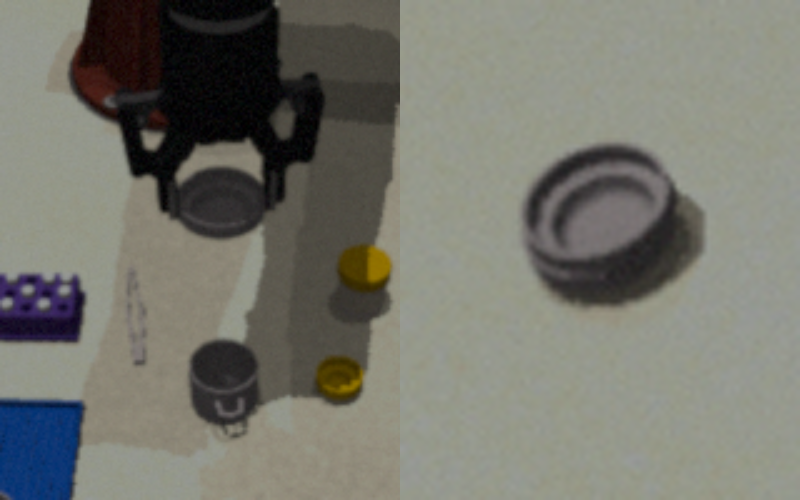

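```bash
python3 - <<'E'
from h import *
Z=pick(.5108,-.0066,.022,.059)
place(.546,-.194,Z+.003,.059,yaw=171.3)
robot.move_pose([.45,.1,.32],[180,0,180]); robot.goto_joints([50.839,5.964,5.575,89.605,0,77.527])
I=[robot.grab_frame(n) for n in("top","scene")]
for n,i in zip("ts",I): cv2.imwrite(f"pics/f5{n}.png",i)
T,S=I
th=np.linspace(0,2*np.pi,90)
def tile(I,n,c,circles,h):
    u,v=w2p(n,[c])[0].astype(int); k=cv2.convertScaleAbs(cv2.resize(I[v-h:v+h,u-h:u+h],(200,200),interpolation=cv2.INTER_CUBIC),alpha=1.5)
    for cc,r,zz in circles:
        q=(w2p(n,np.c_[cc[0]+r*np.cos(th),cc[1]+r*np.sin(th),th*0+zz])-[u-h,v-h]+.5)*100/h-.5
        cv2.polylines(k,[np.int32(q*16)],True,(0,255,0),1,cv2.LINE_AA,4)
    return k
it=[((.5335,.2098,.02),[((.5335,.2098),.021,.033)],18),((.4605,-.3882,.02),[((.4605,-.3882),.0325,.037)],22),
((.4765,.407,.03),[((.4765,.407),.018,.047)],40),((.546,-.194,.03),[((.546,-.194),.0295,.053)],40)]
cv2.imwrite("pics/fin.png",np.vstack([np.hstack([tile(i,n,*a) for a in it]) for n,i in(("top",T),("scene",S))]))
E
```

```text
grip 0.05759988825276263 65.3796595428139 [ 0.51162625 -0.00682328  0.0913552 ] [-1.  -0.3  5.9]
held 0.058042629894884026 40.9583
touch True [ 0.54584435 -0.19391657  0.09440268] expected z 0.09435520468797035 [-0.9 -0.1  5.1]
t 45.2917
```

View pics/fin.png

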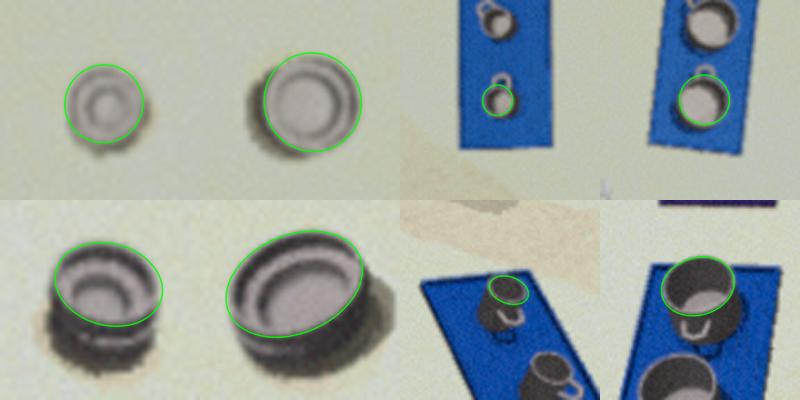

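View pics/f5t.png

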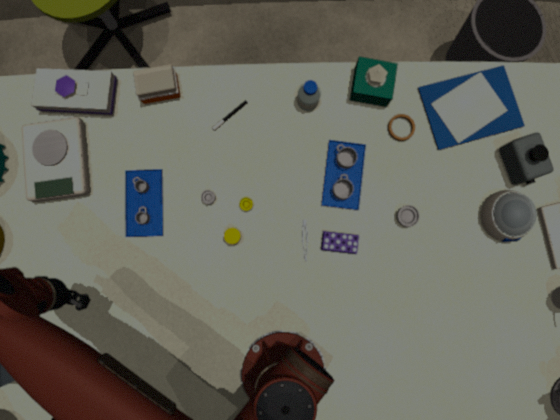

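All four pieces sit where I expected: the lids are nested and level, and the pots are mid-half in their trays. The jar at (232,236) and the rack at (340,242) have not moved.

```bash
python3 -c "
from plant import robot
print(robot.job_done())"
```

```text
the job is handed in; nothing more can be done
None
```

The pile is taken apart and the job handed in after about 50 s of robot time: both pots stand in the free halves of their trays, both lids are nested upturned on the matching bench lids, and the final pictures show the jar and rack undisturbed; the hand-in call returned no verdict.

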